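Restock the dropper-bottle lane of a gravity-feed rack

ROBOT

A 6-joint arm with a two-finger parallel gripper is mounted at the origin on a cart in front of the work surface, level with it; the furniture and walls round the work are solid. World frame = base frame: x ahead of the robot, y to its left, z up, the work surface at z = 0. Lengths are in m, angles in rad, forces in N, time in s.
With the tool pointing down it reaches from about 0.375 to 0.9 m from the base axis. Payload 3.1 kg.
Tool frame: the origin (TCP) lies on the front face of the gripper's body, between the roots of the fingers; the fingertips stand 70 mm ahead of it and the grasp point (between the pads) lies 51 mm ahead of it; z points along the fingers, y is the line along which they close (so a half turn about z gives the same grasp; the last joint's range is limited). The gripper opens to 87 mm and grips with 3 to 60 N. Pads are 19 mm wide; open, the fingers measure 117 mm over their backs; the gripper's body (75 mm by 190 mm) begins 51 mm behind the grasp point.
Start: joints at [-1.484, 0.527, 1.433, -0, 1.181, -0.178], TCP at [0.164, -0.603, 0.292] pointing down, gripper open.
Joint ranges: [-3.08, 3.08], [-0.75, 2.2], [0.22, 2.44], [-1.43, 4.57], [0, 2.65], [-2.85, 2.85]. Speed limits (rad/s): [2.79, 2.79, 3.14, 3.14, 3.14, 3.14].

INTERFACE

Orientations are given as a unit quaternion [x, y, z, w].
In Python, from rig import robot, cams, ticket gives the robot as it stands. The module is installed in compiled form; this text tells all that it offers.
- The arm moves only by the shell command python3 -m crank 'ROWS' [FORCE]. ROWS is JSON, a list of rows, each a list of 7 numbers: the shift along the tool's x, y, z in cm, then the turn, a rotation vector about the tool's x, y, z in rad, then the closure, from 0 (fully open) to 1 (shut). A call has 1 to 5 rows; each row shifts and turns the commanded pose from where the row before left it, along the tool's axes as they then stand; what a row does not reach is not made up. A row lasts 1/8 s, in which the tool goes at most 62.5 mm and 10.7 degrees, less where a joint would pass 70% of its speed; a pose out of reach is approached as far as the arm can. A call is refused whole if a number of a shift passes 6.25 or a number of a turn 0.188, either way. A call with a gripper value outside its range is refused whole. The fingers move at their own pace and stop on an object; FORCE is the grip in N (left out, the last holds). Time passes only in rows, so rows that do not move let the fingers close. It gives the time, the measured TCP pose, the force, the opening and the grip force at its end, in the units of the state.
- robot.get_obs(): the state, without advancing time (a new reading comes with each control period).
- cams.camera(name): name is "scene" or "top" or "wrist"; returns the picture (384x512x3 uint8, red, green, blue); there is no depth.
- cams.camera_info(name): a dict with "intrinsics" (3x3 intrinsics, pixels), "pose" (4x4, takes a point from camera to world coordinates). Camera axes: x right, y down, z forward; pixel columns grow to the right and rows downward; lengths in m; the calibration is good to about 2 mm. The wrist camera is an equidistant fisheye: a pixel r from the principal point sees the ray r / f radians off the axis. A picture is of the moment at which its call begins: read the wrist's pose just before it. camera_info takes no time and is no camera call; for the wrist camera it gives the pose at the moment of the call.
- ticket.hand_in(): hands the job in; it is judged then, once.
The state is a dict: "time": time; "q": joint angles; "joint_velocities": joint speeds; "joint_torque": joint torques, N m; "position": TCP position; "tool_rot": TCP orientation; "ft_force": force on the tool from outside, world axes, zero at the start; "moment": the same for the moment, N m; "grip_width": finger opening in m; "grip_force": force on a finger pad.
Only numpy, scipy, OpenCV 4.12 (cv2) and the standard library are available. Lean on these libraries where they do the work, as an engineer would, in place of code of your own. Each camera call takes 0.05 s, during which the arm holds its last target. There are 200 camera calls.

TASK

Restock the sloped two-lane rack: take the amber dropper bottle that stands by itself on the open bench to the right of the rack (not the one at the back beside the wash bottle), and stand it upright near the high end of the lane that already holds an amber dropper bottle. Let go of it there, so that it slides down by itself and comes to rest, still standing, against the bottle at the stop. Leave the bottle and the cork that are already in the rack in their places.

Things in the scene. Friction and masses are not known exactly. Their poses are not given: they have to be found in the camera images.
- bottle: The bottle to load: brown (amber) glass dropper bottle with a paper label and black dropper cap, loose, upright on the bench right of the rack, about 50 g. Round body 33 mm in diameter up to 57 mm, black collar 31 mm in diameter up to 61 mm, black bulb 14 mm in diameter up to 79 mm. Origin: centre of its underside; z up along the bottle.
- front_bottle: An identical amber dropper bottle (33 mm in diameter, 79 mm high, loose) already in the rack, at the low stop of one of the two lanes: it marks the lane to use. It leans with the lane. Origin: centre of its underside; z along the bottle.
- lane_cork: Light brown cork stopper, 27 mm in diameter, 26 mm high, loose, at the low stop of the other lane: it marks the lane not to use. Origin: centre of its underside.
- rack: Fixed blue rack, 119 mm wide, with two slick roller lanes. Origin: on the bench under its centre; x up the lanes, away from the robot. Lanes centred at y = +28.5 and -28.5 mm, each 52 mm wide between walls 20 mm high. Floor height: 22 mm at the stop (x = -115), 44 mm at x = +55, 54 mm at the open high end (x = +128), a slope of 7.5 degrees. Stop 45 mm high. A bottle let go slides down in about 1 s.
Mind the look-alikes: they are no part of the job. Leave any pink look-alike of the bottle alone.

How it is judged:
On the way:
1. the bottle stands in the upper half of the lane that holds the other bottle (x of bottle in the frame of rack between 0 and 0.125 m and z of bottle in the frame of rack between 0.03 and 0.07 m and angle between bottle's own z axis and vertical below 0.4 rad and contact force between bottle and rack above 0.05 N and ((y of bottle in the frame of rack above 0.015 m and y of front_bottle in the frame of rack above 0 m) or (y of bottle in the frame of rack below -0.015 m and y of front_bottle in the frame of rack below 0 m))).
At the end, for the whole second after the job is handed in: The loaded bottle rests on the floor of the same lane, uphill of the bottle at the stop and against it (centres of the undersides within 42 mm), both standing as the lane leans (within 0.4 rad of vertical), the first one still at the stop, and all at rest (under 20 mm/s) (distance between bottle and front_bottle below 0.042 m and x of bottle in the frame of rack between -0.085 and -0.045 m and z of bottle in the frame of rack between 0.018 and 0.042 m and angle between each of bottle, front_bottle's own z axis and vertical below 0.4 rad and x of front_bottle in the frame of rack below -0.085 m and contact force between bottle and rack above 0.05 N and linear speed of each of bottle, front_bottle below 0.02 m/s); the robot touches nothing.
It fails at once if the bottle is still held by the fingers in the lower half of the lanes instead of sliding down by itself (contact force between the fingers and bottle above 1 N and x of bottle in the frame of rack between -0.115 and -0.03 m and z of bottle in the frame of rack below 0.055 m and y of bottle in the frame of rack between -0.055 and 0.055 m).
It fails at once if the bottle that was at the stop is moved away by more than 30 mm (distance of front_bottle from where it was at the start of the episode above 0.03 m).
It fails at once if the cork in the rack is moved by more than 30 mm (distance of lane_cork from where it was at the start of the episode above 0.03 m).
It also fails if it takes over 35 s, if anything falls off the work surface, if the arm or the gripper's body presses on something with over 40 N, if the wrist force passes 120 N, or if a joint passes its speed limit or range.

## Working session

There is one attempt and no reset: what is moved stays moved. The work goes in short steps, Python scripts to look and compute and a shell command to move; the robot and the scene stay as the last step left them, time stands still between calls to the robot, and variables do not carry over. Pictures are saved under pics/ and viewed, at most 10 in all, crops included, and the job is handed in when it is done.

```bash
mkdir -p pics
python3 - <<'E'
from rig import robot,cams
import cv2,numpy as np
for n in("scene","top"):
    i=cams.camera(n);cv2.imwrite(f"pics/{n}0.png",i[:,:,::-1])
    c=cams.camera_info(n);print(n,np.round(c["intrinsics"],1).tolist(),np.round(c["pose"],3).tolist())
o=robot.get_obs();print(o["time"],o["position"],o["tool_rot"],o["grip_width"])
E
```

```text
scene [[481.1, 0.0, 254.2], [0.0, 481.1, 193.4], [0.0, 0.0, 1.0]] [[-0.885, -0.361, 0.293, 0.191], [-0.465, 0.684, -0.563, 0.296], [0.003, -0.634, -0.773, 0.791], [0.0, 0.0, 0.0, 1.0]]
top [[354.7, 0.0, 253.8], [0.0, 354.7, 189.9], [0.0, 0.0, 1.0]] [[-0.028, -0.995, 0.091, 0.39], [-1.0, 0.027, -0.007, -0.237], [0.005, -0.091, -0.996, 0.88], [0.0, 0.0, 0.0, 1.0]]
0.1 [ 0.16352675 -0.60266682  0.29138191] [ 9.91250579e-01  1.31989822e-01  3.92869637e-05 -9.87515795e-04] 0.08717641661914091
```

View pics/scene0.png

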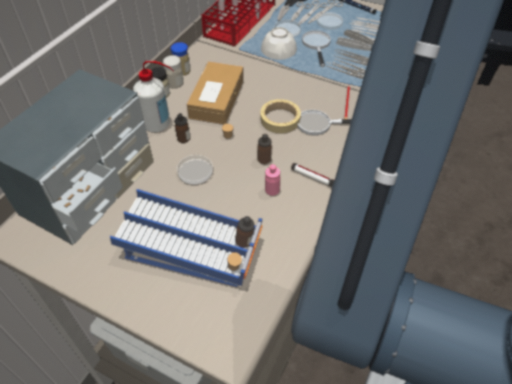

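View pics/top0.png

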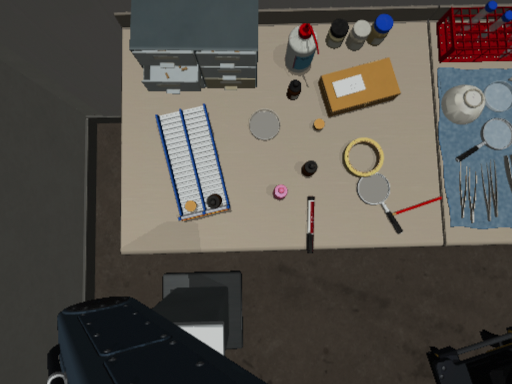

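Top view: the candidates are amber (309,168) alone on the open bench, amber (294,90) beside the wash bottle, pink (280,191), and amber (214,201) in the rack's right lane. The cork (190,207) is in the left lane. I choose (309,168), which is (265,149) in the scene view; next I check it in a close crop and measure it.

```bash
cat > h.py <<'E'
from rig import robot,cams
import cv2,numpy as np
def ray(n,u,v):
    c=cams.camera_info(n);K=c["intrinsics"];T=np.array(c["pose"])
    d=T[:3,:3]@np.linalg.solve(K,[u,v,1.]);return T[:3,3],d
def onz(n,u,v,z):
    o,d=ray(n,u,v);return o+d*(z-o[2])/d[2]
def proj(n,p):
    c=cams.camera_info(n);T=np.linalg.inv(c["pose"]);q=c["intrinsics"]@(T[:3,:3]@p+T[:3,3]);return q[:2]/q[2]
def tri(a,b):
    (o1,d1),(o2,d2)=a,b;A=np.c_[d1,-d2];s=np.linalg.lstsq(A,o2-o1,rcond=None)[0]
    p,q=o1+s[0]*d1,o2+s[1]*d2;return (p+q)/2,np.linalg.norm(p-q)
E
python3 - <<'E'
from h import *
t=cv2.imread("pics/top0.png");s=cv2.imread("pics/scene0.png")
a=cv2.resize(t[95:235,145:335],None,fx=4,fy=4,interpolation=cv2.INTER_CUBIC)
cv2.imwrite("pics/ctop.png",a)
b=cv2.resize(s[120:290,105:295],None,fx=3.5,fy=3.5,interpolation=cv2.INTER_CUBIC)
cv2.imwrite("pics/cscene.png",b)
for n,im in(("top",t),("scene",s)):
    m=cv2.inRange(im,(0,0,0),(45,45,45))
    k,l,st,c=cv2.connectedComponentsWithStats(m)
    for i in range(1,k):
        if 20<st[i,4]<900: print(n,st[i].tolist(),c[i].round(1))
E
```

```text
top [455, 9, 6, 5, 30] [457.5  11. ]
top [463, 9, 6, 5, 30] [465.5  11. ]
top [472, 9, 6, 5, 29] [474.4  10.9]
top [497, 8, 8, 10, 42] [499.9  11.6]
top [115, 15, 15, 13, 132] [123.6  20.3]
top [319, 79, 45, 37, 141] [331.7 102. ]
top [287, 80, 14, 20, 185] [293.8  88.8]
top [367, 96, 28, 10, 39] [380.5 100.9]
top [457, 146, 21, 15, 95] [467.2 153.2]
top [302, 161, 15, 15, 165] [308.7 168.3]
top [208, 195, 14, 13, 145] [214.3 200.8]
top [386, 212, 16, 21, 108] [394.  222.5]
top [306, 234, 8, 20, 117] [309.4 243.6]
top [342, 288, 7, 6, 26] [345.7 290.1]
top [380, 300, 7, 7, 30] [383.1 303.4]
top [241, 316, 3, 32, 51] [241.7 333.7]
top [47, 343, 19, 34, 394] [ 54.4 360.1]
top [243, 360, 10, 7, 22] [247.5 363.4]
top [51, 377, 13, 7, 71] [ 57.5 380.6]
scene [422, 0, 29, 43, 400] [436.3  17.5]
scene [494, 0, 18, 33, 437] [504.4  17.3]
scene [478, 43, 34, 42, 801] [494.6  60.5]
scene [388, 56, 43, 91, 366] [412.1  85. ]
scene [406, 92, 14, 37, 59] [412.7 109.7]
scene [339, 268, 18, 41, 248] [346.1 295. ]
scene [369, 333, 14, 36, 75] [374.6 354.2]
```

View pics/ctop.png

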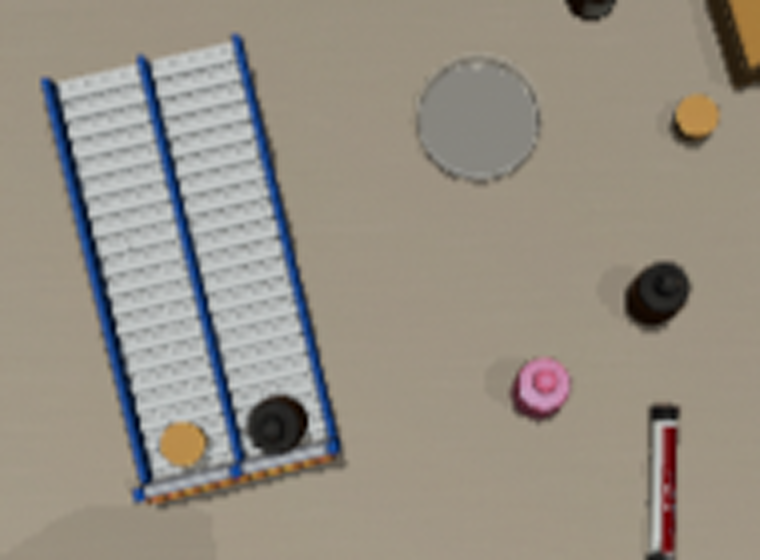

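View pics/cscene.png

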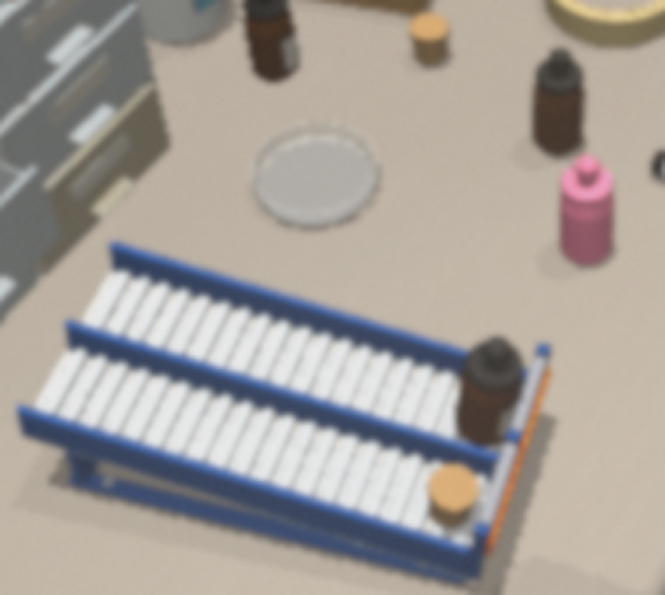

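The crops confirm it. The amber bottle stands alone at top pixel (311,167), its bulb top at (311.7,165.8), or (265.3,135.7) in the scene view. The pink one is about 39 px away. The front bottle is in the right lane and the cork in the left.

Run:
```python
from h import *
f=lambda x,y:(145+(x-1.5)/4,95+(y-1.5)/4)
g=lambda x,y:(105+(x-1.25)/3.5,120+(y-1.25)/3.5)
P=lambda *a:print(*[np.round(x,4) for x in a])
print("bulb tgt");P(*tri(ray("top",*f(667,284)),ray("scene",*g(561,54))));P(onz("top",*f(667,284),.079));P(onz("top",*f(664,288),.061))
print("scene bottom edge",);P(onz("scene",*g(556,152),0))
print("pink");P(onz("top",*f(545,380),.079))
print("cork");P(onz("top",*f(182,443),.049))
print("front bulb");P(*tri(ray("top",*f(272,427)),ray("scene",*g(495,343))))
L=dict(HL=(f(47,82),.074,g(22,412)),HM=(f(142,60),.074,g(70,325)),HR=(f(237,39),.074,g(117,246)),LL=(f(138,494),.045,g(482,533)),LM=(f(236,470),.045,g(513,437)),LR=(f(334,449),.045,g(544,351)))
R={}
for k,(a,z,b) in L.items():
    R[k]=onz("top",*a,z);print(k);P(R[k],*tri(ray("top",*a),ray("scene",*b)))
h=R["HM"]-R["LM"];print("yaw",np.degrees(np.arctan2(h[1],h[0])),np.hypot(*h[:2]),"widths",np.linalg.norm(R["HL"]-R["HR"]),np.linalg.norm(R["LL"]-R["LR"]))
v=R["LL"]-R["LR"];print("yaw2",np.degrees(np.arctan2(-v[0],v[1])))
```

```text
bulb tgt
[ 0.5157 -0.3766  0.0768] 0.0003
[ 0.5152 -0.3762  0.079 ]
[ 0.5158 -0.3775  0.061 ]
scene bottom edge
[ 0.5129 -0.3669 -0.    ]
pink
[ 0.4621 -0.3047  0.079 ]
cork
[ 0.4336 -0.0934  0.049 ]
front bulb
[ 0.4392 -0.1513  0.0987] 0.0015
HL
[ 0.6442 -0.0218  0.074 ] [ 0.6472 -0.0194  0.0654] 0.0005
HM
[ 0.6559 -0.077   0.074 ] [ 0.6585 -0.0755  0.0673] 0.0009
HR
[ 0.667  -0.1324  0.074 ] [ 0.6691 -0.1316  0.0683] 0.0002
LL
[ 0.4046 -0.0666  0.045 ] [ 0.4041 -0.0699  0.0606] 0.0004
LM
[ 0.4171 -0.1242  0.045 ] [ 0.4165 -0.1264  0.0616] 0.0
LR
[ 0.4278 -0.182   0.045 ] [ 0.4274 -0.1829  0.0612] 0.0006
yaw 11.181612051254957 0.24343081353618615 widths 0.11297264691152667 0.11767250301709099
yaw2 11.376477902346476
```

```bash
python3 -m crank '[[4,-1.26,0,0,0,0,0],[4,-1.26,0,0,0,0,0],[4,-1.26,0,0,0,0,0],[4,-1.26,0,0,0,0,0],[4,-1.26,0,0,0,0,0]]' 10
python3 -m crank '[[4,-1.26,0,0,0,0,0],[4,-1.26,0,0,0,0,0],[4,-1.26,0,0,0,0,0],[4,-1.26,0,0,0,0,0],[4,-1.26,0,0,0,0,0]]'
python3 -m crank '[[0,0,2,0,0,0.13,0],[0,0,2,0,0,0.13,0],[0,0,2,0,0,0,0],[0,0,0,0,0,0,0]]'
python3 - <<'E'
from h import *
c=cams.camera_info("wrist");i=cams.camera("wrist");cv2.imwrite("pics/w1.png",i[:,:,::-1])
print(np.round(c["intrinsics"],1).tolist(),np.round(c["pose"],4).tolist())
E
```

```text
time: 0.72
position: [0.3411, -0.489, 0.2918]
tool_rot: [0.991, 0.132, -0.0, -0.0]
ft_force: [0.5, -0.3, 0.4]
grip_width: 0.087
grip_force: 0.0
time: 1.35
position: [0.5176, -0.3759, 0.2917]
tool_rot: [0.991, 0.132, -0.0, -0.0]
ft_force: [-0.6, -0.1, 0.7]
grip_width: 0.0872
grip_force: 0.0
time: 1.85
position: [0.5157, -0.3758, 0.2301]
tool_rot: [1.0, 0.002, -0.002, -0.002]
ft_force: [-0.1, 0.0, -0.0]
grip_width: 0.087
grip_force: 0.0
[[297.3, 0.0, 257.5], [0.0, 297.3, 188.6], [0.0, 0.0, 1.0]] [[0.0034, -0.9505, -0.3108, 0.6013], [-1.0, -0.0043, 0.0022, -0.3755], [-0.0034, 0.3108, -0.9505, 0.3215], [0.0, 0.0, 0.0, 1.0]]
```

View pics/w1.png

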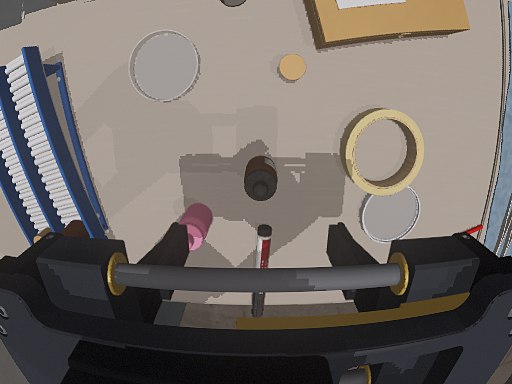

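The wrist view shows the amber bottle between the fingers, bulb top near (261,188), with pink well left at (195,225). I'll go closer and refine.

```bash
python3 -m crank '[[0,0.2,2.3,0,0,0,0],[0.2,0,2.3,0,0,0,0],[0,0,2,0,0,0,0],[0,0,0,0,0,0,0]]'
python3 - <<'E'
from h import *
c=cams.camera_info("wrist");i=cams.camera("wrist")[:,:,::-1]
cv2.imwrite("pics/w2.png",cv2.resize(i[130:300,190:330],None,fx=3.5,fy=3.5,interpolation=cv2.INTER_CUBIC))
np.save("w2.npy",np.array(c["pose"]));print(np.round(c["pose"],4).tolist())
E
```

```text
time: 2.4
position: [0.5183, -0.3786, 0.1657]
tool_rot: [1.0, 0.002, -0.001, -0.001]
ft_force: [-0.3, 0.4, 0.2]
grip_width: 0.0872
grip_force: 0.0
[[0.0031, -0.9512, -0.3086, 0.6036], [-1.0, -0.0033, 0.0001, -0.3781], [-0.0011, 0.3086, -0.9512, 0.2573], [0.0, 0.0, 0.0, 1.0]]
```

View pics/w2.png

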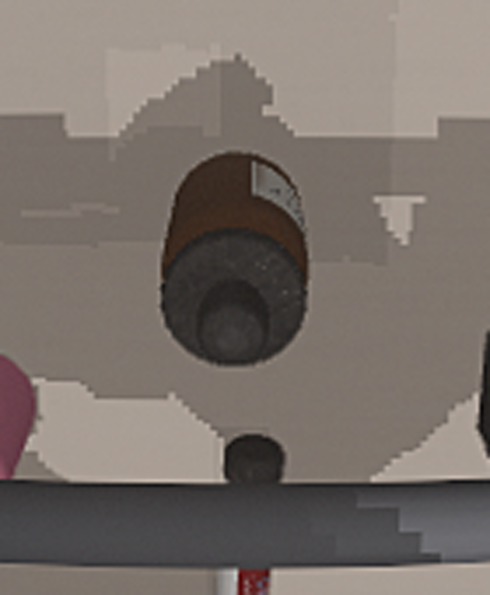

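The close view shows the collar disc centred at crop (235,296), full-frame (257,214.5), and the bulb top at crop (233,328).

Run:
```python
import numpy as np
T=np.load("w2.npy")
for u,v,z in((257.1,214.5,.061),(256.5,223.6,.079)):
    p=np.array([u-257.5,v-188.6]);r=np.hypot(*p);a=r/297.3
    d=T[:3,:3]@np.r_[p/r*np.sin(a),np.cos(a)];print(T[:3,3]+d*(z-T[2,3])/d[2])
```

```text
[ 0.52042759 -0.37787845  0.061     ]
[ 0.52152897 -0.37752285  0.079     ]
```

```bash
python3 -m crank '[[0.05,-0.1,2.3,0,0,0,0],[0.05,0,2.3,0,0,0,0],[0,0,2.25,0,0,0,0],[0,0,0,0,0,0,0],[0,0,0,0,0,0,1]]' 10
python3 -m crank '[[0,0,0,0,0,0,1],[0,0,0,0,0,0,1],[0,0,0,0,0,0,1],[0,0,0,0,0,0,1],[0,0,0,0,0,0,1]]' 10
```

```text
time: 3.08
position: [0.5205, -0.3787, 0.0994]
tool_rot: [1.0, 0.002, 0.001, 0.001]
ft_force: [0.6, -0.1, 0.8]
grip_width: 0.0826
grip_force: 0.0
time: 3.7
position: [0.5197, -0.3778, 0.0977]
tool_rot: [1.0, 0.002, -0.0, -0.0]
ft_force: [-1.0, -0.2, -0.2]
grip_width: 0.0349
grip_force: 0.0
```

```bash
python3 -m crank '[[0,0,0,0,0,0,1],[0,0,0,0,0,0,1],[0,0,0,0,0,0,1]]' 10
python3 -m crank '[[0,0,-1,0,0,0,1],[0,0,-3,0,0,0,1],[0,0,-3,0,0,0,1],[0,0,-3,0,0,0,1],[0,0,0,0,0,0,1]]' 10
```

```text
time: 4.08
position: [0.5197, -0.3778, 0.0977]
tool_rot: [1.0, 0.002, -0.0, -0.0]
ft_force: [-0.6, 0.2, 0.4]
grip_width: 0.032
grip_force: 10.0
time: 4.7
position: [0.5209, -0.3791, 0.2011]
tool_rot: [1.0, 0.002, 0.002, 0.003]
ft_force: [-0.7, 0.6, -1.8]
grip_width: 0.032
grip_force: 10.0
```

```bash
python3 -m crank '[[1.2,-4.2,0,0,0,0,1],[1.2,-4.2,0,0,0,0,1],[1.2,-4.2,0,0,0,0,1],[1.2,-4.2,0,0,0,0,1],[1.2,-4.2,0,0,0,0,1]]'
python3 -m crank '[[1.2,-4.2,0,0,0,0,1],[0,-0.9,0,0,0,-0.1,1],[0,0,0,0,0,-0.1,1],[0,0,0,0,0.13,0,1],[0,0,0,0,0,0,1]]'
python3 - <<'E'
from h import *
o=robot.get_obs();c=cams.camera_info("wrist");i=cams.camera("wrist")[:,:,::-1]
cv2.imwrite("pics/w3.png",cv2.resize(i,(768,576),interpolation=cv2.INTER_CUBIC))
np.save("w3.npy",np.array(c["pose"]));print(o["position"],o["tool_rot"])
E
```

```text
time: 5.32
position: [0.5783, -0.166, 0.1966]
tool_rot: [1.0, 0.002, -0.001, -0.0]
ft_force: [0.7, -0.1, -0.5]
grip_width: 0.0319
grip_force: 10.0
time: 5.95
position: [0.5882, -0.1161, 0.1965]
tool_rot: [0.993, 0.101, 0.062, -0.008]
ft_force: [-0.3, 0.5, -0.4]
grip_width: 0.0321
grip_force: 10.0
[ 0.58823696 -0.11611207  0.19651658] [ 0.9928685   0.10139504  0.0622272  -0.0076783 ]
```

View pics/w3.png

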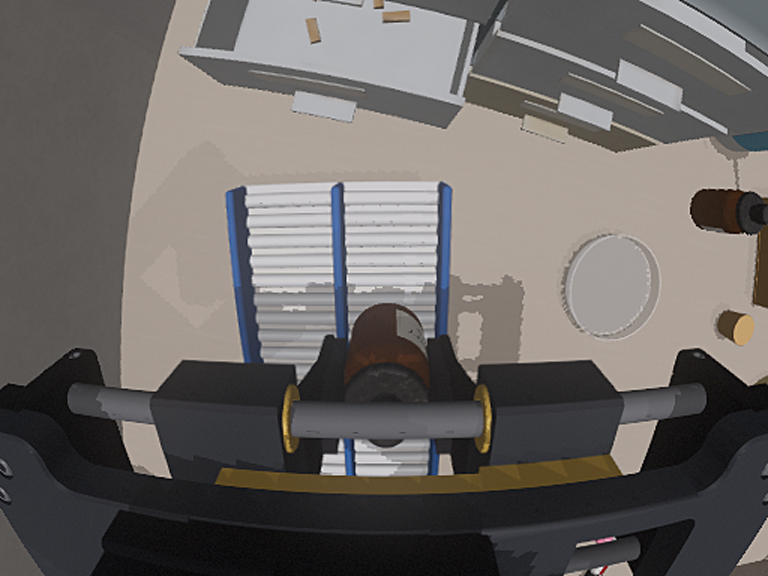

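The bottle is held upright over the right lane (lane walls near columns 341 and 443, bottle at 386). I compute the lane centre line from the wall tops.

Run:
```python
import numpy as np
from h import robot
from scipy.spatial.transform import Rotation as R
T=np.load("w3.npy");o=robot.get_obs();Q=R.from_quat(o["tool_rot"]);p0=np.array(o["position"])
tip=p0+Q.apply([0,0,.0977]);print("underside",tip.round(4))
def hit(u,v,z):
    p=np.array([(u+.5)/1.5-.5-257.5,(v+.5)/1.5-.5-188.6]);r=np.hypot(*p);a=r/297.3
    d=T[:3,:3]@np.r_[p/r*np.sin(a),np.cos(a)];return T[:3,3]+d*(z-T[2,3])/d[2]
for zo in(.068,.074):
  h=[hit(337,183,zo),hit(445,183,zo)];l=[hit(341,300,zo-.008),hit(443,300,zo-.008)]
  H,L=sum(h)/2,sum(l)/2;e=H-L
  w=h[0]-h[1];print(zo,"width",np.linalg.norm(w),H.round(4),L.round(4),"yaw",np.degrees(np.arctan2(e[1],e[0])),np.degrees(np.arctan2(-w[0],w[1])),"len",np.hypot(*e[:2]))
yaw=np.radians(11.5);u=np.array([np.cos(yaw),np.sin(yaw)]);v=np.array([-u[1],u[0]])
print("tip rack, old est",(tip[:2]-[.532,-.102])@u,(tip[:2]-[.532,-.102])@v,"tip vs lane centre",(tip[:2]-H[:2])@u+.128,(tip[:2]-H[:2])@v,(tip[:2]-L[:2])@v)
print("tool axes",Q.as_matrix().round(3).tolist())
```

```text
underside [ 0.6012 -0.1138  0.1   ]
0.068 width 0.05559947465433428 [ 0.6689 -0.1014  0.068 ] [ 0.6069 -0.1148  0.06  ] yaw 12.207826401246201 11.660876259243606 len 0.06342252051376103
0.074 width 0.054150510158341936 [ 0.6686 -0.1014  0.074 ] [ 0.6082 -0.1145  0.066 ] yaw 12.209366980520787 11.660876259243679 len 0.06181738559409052
tip rack, old est 0.06546159453774306 -0.025329410397939758 tip vs lane centre 0.05945595186255272 0.0013334678475832615 0.0020987963283660284
tool axes [[0.972, 0.203, 0.123], [0.201, -0.979, 0.027], [0.126, -0.002, -0.992]]
```

```bash
python3 -m crank '[[0,0.2,1.5,0,0,0,1],[0,0,1.5,0,0,0,1],[0,0,1.5,0,0,0,1],[0,0,0.3,0,0,0,1],[0,0,0,0,0,0,1]]'
python3 -m crank '[[0,0,0.2,0,0,0,1],[0,0,0,0,0,0,1],[0,0,0,0,0,0,1]]'
```

```text
time: 6.62
position: [0.5969, -0.1171, 0.1496]
tool_rot: [0.993, 0.102, 0.064, -0.007]
ft_force: [-0.0, 0.6, -0.5]
grip_width: 0.0321
grip_force: 10.0
time: 7.0
position: [0.5973, -0.1172, 0.1486]
tool_rot: [0.993, 0.102, 0.065, -0.006]
ft_force: [-0.4, 0.4, -0.8]
grip_width: 0.0319
grip_force: 10.0
```

```bash
python3 -m crank '[[0,0,0.2,0,0,0,1],[0,0,0,0,0,0,1],[0,0,0,0,0,0,1]]'
python3 -m crank '[[0,0,0.15,0,0,0,1],[0,0,0,0,0,0,1],[0,0,0,0,0,0,1]]'
```

```text
time: 7.38
position: [0.5974, -0.1171, 0.1462]
tool_rot: [0.993, 0.102, 0.065, -0.007]
ft_force: [0.3, 0.2, 0.2]
grip_width: 0.0321
grip_force: 10.0
time: 7.75
position: [0.5976, -0.1171, 0.1447]
tool_rot: [0.993, 0.102, 0.065, -0.007]
ft_force: [-0.1, 0.2, -0.8]
grip_width: 0.0322
grip_force: 10.0
```

```bash
python3 -m crank '[[0,0,0.1,0,0,0,1],[0,0,0,0,0,0,1],[0,0,0,0,0,0,1]]'
python3 -m crank '[[0,0,0.1,0,0,0,1],[0,0,0,0,0,0,1],[0,0,0,0,0,0,1]]'
```

```text
time: 8.12
position: [0.5978, -0.1171, 0.1437]
tool_rot: [0.993, 0.102, 0.065, -0.007]
ft_force: [0.1, -0.1, -1.3]
grip_width: 0.032
grip_force: 10.0
time: 8.5
position: [0.5979, -0.117, 0.1427]
tool_rot: [0.993, 0.102, 0.065, -0.007]
ft_force: [-0.1, 0.3, -1.1]
grip_width: 0.0321
grip_force: 10.0
```

```bash
python3 -m crank '[[0,0,0.1,0,0,0,1],[0,0,0,0,0,0,1],[0,0,0,0,0,0,1]]'
python3 -m crank '[[0,0,0.1,0,0,0,1],[0,0,0,0,0,0,1],[0,0,0,0,0,0,1]]'
```

```text
time: 8.88
position: [0.5984, -0.1172, 0.1422]
tool_rot: [0.993, 0.102, 0.065, -0.006]
ft_force: [-0.4, -0.7, 4.6]
grip_width: 0.032
grip_force: 10.0
time: 9.25
position: [0.5983, -0.117, 0.1408]
tool_rot: [0.993, 0.102, 0.065, -0.007]
ft_force: [0.2, 0.2, 4.7]
grip_width: 0.0316
grip_force: 10.0
```

```bash
python3 -m crank '[[0,0,-0.1,0,0,0,1],[0,0,0,0,0,0,0],[0,0,0,0,0,0,0],[0,0,0,0,0,0,0],[0,0,0,0,0,0,0]]'
python3 -m crank '[[0,0,0,0,0,0,0],[0,0,0,0,0,0,0],[0,0,0,0,0,0,0],[0,0,0,0,0,0,0],[0,0,0,0,0,0,0]]'
python3 -m crank '[[0,0,0,0,0,0,0],[0,0,0,0,0,0,0],[0,0,-2,0,0,0,0],[0,0,-3,0,0,0,0],[0,0,-3,0,0,0,0]]'
python3 - <<'E'
from h import *
i=cams.camera("scene")[:,:,::-1]
cv2.imwrite("pics/s4.png",cv2.resize(i[120:300,95:305],None,fx=3.2,fy=3.2,interpolation=cv2.INTER_CUBIC))
i=cams.camera("wrist")[:,:,::-1];cv2.imwrite("pics/w4.png",i)
E
```

```text
time: 9.88
position: [0.598, -0.117, 0.1416]
tool_rot: [0.993, 0.102, 0.065, -0.007]
ft_force: [-0.6, -0.7, 0.4]
grip_width: 0.0641
grip_force: 0.0
time: 10.5
position: [0.598, -0.117, 0.1417]
tool_rot: [0.993, 0.102, 0.065, -0.007]
ft_force: [0.3, -0.5, 0.6]
grip_width: 0.0865
grip_force: 0.0
time: 11.12
position: [0.5878, -0.1192, 0.2231]
tool_rot: [0.993, 0.102, 0.065, -0.006]
ft_force: [-0.7, -0.3, 0.4]
grip_width: 0.087
grip_force: 0.0
```

View pics/s4.png

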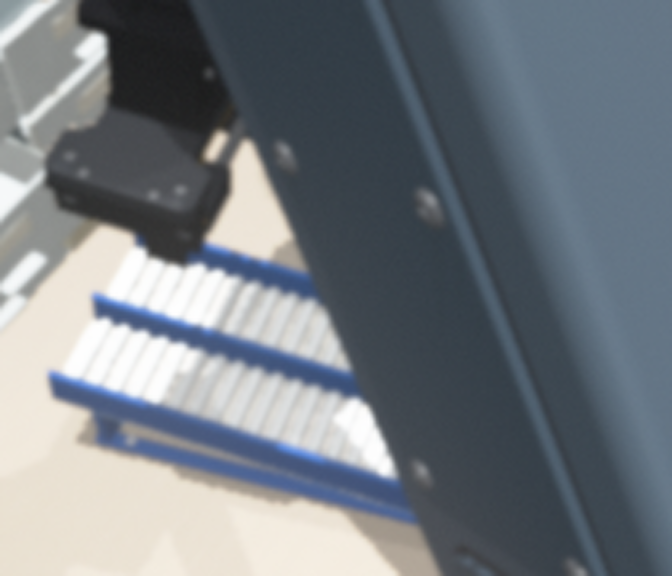

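The bottle has left the upper lane, and the arm hides the low end. I'll retreat up and to the right, then look again.

```bash
python3 -m crank '[[0,0,-3,0,0,0,0],[0,0,-3,0,0,0,0],[0,4,0,0,0,0,0],[0,5,0,0,0,0,0],[0,5,0,0,0,0,0]]'
python3 -m crank '[[-1,5,0,0,0,0,0],[-1,5,0,0,0,0,0],[-1,5,0,0,0,0,0],[-1,5,0,0,0,0,0],[0,0,0,0,0,0,0]]'
python3 - <<'E'
from h import *
i=cams.camera("scene")[:,:,::-1];j=cams.camera("top")[:,:,::-1]
a=cv2.resize(i[180:300,105:285],(720,300*480//300),interpolation=cv2.INTER_CUBIC)[100:]
b=cv2.resize(j[150:230,150:240],None,fx=2.2,fy=2.2)
c=np.zeros((a.shape[0]+b.shape[0],720,3),np.uint8);c[:a.shape[0]]=a;c[a.shape[0]:,:b.shape[1]]=b
cv2.imwrite("pics/s5.png",c);print(c.shape)
E
```

```text
time: 11.85
position: [0.6087, -0.2587, 0.2807]
tool_rot: [0.993, 0.102, 0.065, -0.007]
ft_force: [0.5, 0.4, -0.3]
grip_width: 0.0868
grip_force: 0.0
time: 12.48
position: [0.6092, -0.4661, 0.2742]
tool_rot: [0.993, 0.1, 0.065, -0.006]
ft_force: [-0.3, 0.1, 1.3]
grip_width: 0.087
grip_force: 0.0
(556, 720, 3)
```

View pics/s5.png

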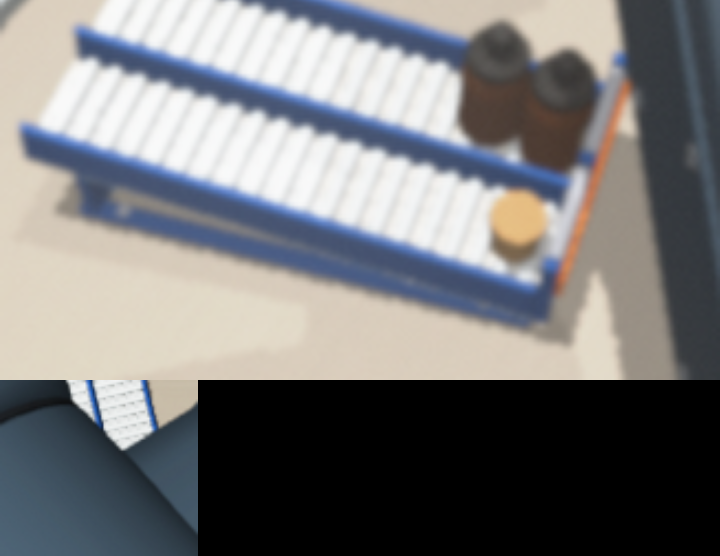

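The scene view shows both amber bottles standing against each other at the stop, tops near (500,40) and (567,65). The cork is in place at (518,218), and the arm is clear.

```bash
python3 -m crank '[[0,0,0,0,0,0,0],[0,0,0,0,0,0,0]]' | head -1; python3 -c "
from rig import ticket
print(ticket.hand_in())"
```

```text
time: 12.82
the job is handed in; nothing more can be done
None
```

The lone amber bottle was released high in the front bottle's lane and slid down by itself to stand against it, with the cork undisturbed; the job was handed in at about 12.8 s, and no verdict came back.

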